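# Open a ratchet bench clamp

## Task

Open the blue ratchet clamp on the desk all the way: with the fingertips press down the red release plate on its sliding jaw and, keeping it pressed, push the jaw back along the toothed bar until it stands against the end stop. Then let the release spring up again. Grasp nothing, and leave the grey flanged part in the clamp and the small parts beside it where they stand.

Things in the scene. Friction and masses are not known exactly. Their poses are not given: they have to be found in the camera images.
- clamp: Blue and grey ratchet clamp, fixed. Origin: centre of the underside of its base plate (90 mm along x, 330 along y, 10 thick); z up. Its toothed steel bar (top 27 mm above the desk) runs along y on the centre line. Fixed jaw at the -y end (inner face y = -134 mm, 60 mm high); end stop at the +y end (46 mm high, rubber face y = 132 mm). Opening moves the sliding jaw towards +y.
- jaw (a joint): Travel of the sliding jaw along the clamp's +y, m: 0 most closed, 0.100 against the end stop; starts below 0.05. The jaw is 66 mm wide, 92 mm long along y, 0.5 kg, about 1 N of friction. Unless the release is pressed, its pawl blocks it towards +y (after at most 9 mm of slack); towards -y it ratchets. Its front plate (-y end, next to the part) is 14 mm thick, 74 mm high.
- release (a joint): How far the red release plate is pressed down, m: 0 up, 0.009 fully down. It springs back when let go; about 3 N starts it, 7 N holds it fully down. The pawl rises as far as the plate goes down and is clear of the teeth from 0.006 on. With the jaw fully back the pawl drops and the plate comes up completely.
- release_top (a point): Centre of the upper face of the red release plate; moves with plate and jaw, axes as the clamp's. The plate is 44 mm along x, 42 mm along y, level, 52 mm above the desk when up (elsewhere on the teeth it may stand a few mm lower). Press anywhere on the face. The blue casing under it is 39 mm above the desk.
- thumb_stop (a point): Centre of the front face of the blue thumb stop: the wall on the jaw, behind the red plate, against which a finger on the plate pushes the jaw back. 24.5 mm towards the clamp's +y from the plate's centre, 66 mm above the desk; 56 mm wide, 11 mm thick, top 76 mm above the desk. With the jaw's front plate on the other side it bounds a slot 50 mm long along y, open at both sides.
- flange_part_center (a point): Grey flanged turned part, 58 mm in diameter, 30 mm high, loose, standing on the base plate between the jaws; point at its centre, half-way up (25 mm above the desk). Stays where it is.
- bushing_a_center (a point): Tan bushing, 34 mm in diameter, 26 mm high, loose on the desk beside the clamp; its centre. Bystander.
- pin_shaft_center (a point): Grey stepped pin, 21 mm in diameter, 73 mm high, standing loose on the desk beside the clamp; its centre. Bystander, topples easily.
- gauge_block_center (a point): Grey flat steel block, 30x35x9 mm, loose on the desk beside the clamp; its centre. Bystander.
Not all that is in view belongs to the job. Of the things that look like the part that bears flange_part_center, the smallest one is meant.

How it is judged:
By the outcome, as a careful person would: the job done as asked, in the order asked, and still so for the second after the job is handed in, with the robot touching nothing.
It also fails if it takes over 38 s, if anything falls off the work surface, if the arm or the gripper's body presses on something with over 40 N, if the wrist force passes 120 N, or if a joint passes its speed limit or range.

## Robot

A 7-joint arm with a two-finger parallel gripper is mounted at the origin on a cart in front of the work surface, level with it; the furniture and walls round the work are solid. World frame = base frame: x ahead of the robot, y to its left, z up, the work surface at z = 0. Lengths are in m, angles in rad, forces in N, time in s.
With the tool pointing down it reaches from about 0.425 to 0.875 m from the base axis. Payload 4.7 kg.
Tool frame: the origin (TCP) lies at the very end of the fingers, on their centre line; the grasp point (between the pads) lies 19 mm behind it; z points along the fingers, y is the line along which they close (so a half turn about z gives the same grasp; the last joint's range is limited). The gripper opens to 87 mm and grips with 3 to 60 N. Pads are 19 mm wide; open, the fingers measure 117 mm over their backs; the gripper's body (75 mm by 190 mm) begins 51 mm behind the grasp point.
Start: joints at [-1.108, 0.321, -0.07, 1.45, 0.023, 1.371, -0.057], TCP at [0.282, 0.586, 0.223] pointing down, gripper open.
Joint ranges: [-2.86, 2.86], [-0.3, 2.09], [-1.38, 1.24], [0.06, 2.45], [-1.56, 4.7], [0.09, 2.05], [-2.69, 2.69]. Speed limits (rad/s): [2.57, 2.57, 3.14, 3.14, 3.14, 3.14, 3.14].

## Interface

Orientations are given as a rotation vector (axis times angle).
In Python, from bench import ctrl gives the robot as it stands.
- The arm moves only by the shell command python3 -m jog 'ROWS' [FORCE]. ROWS is JSON, a list that holds one entry, the list of rows, each a list of 7 numbers: the shift along the tool's x, y, z in mm, then the turn, a rotation vector about the tool's x, y, z in degrees, then the finger opening in mm, from 0 to 87. A call has 1 to 10 rows; each row is the pose to reach, as a shift and turn from the pose commanded when the call began, along the tool's axes at that moment; what a row does not reach only later rows make up. A row lasts 1/10 s, in which the tool goes at most 50 mm and 8.59 degrees, less where a joint would pass 70% of its speed; a pose out of reach is approached as far as the arm can. A call with a gripper value outside its range is refused whole. The fingers move at their own pace and stop on an object; FORCE is the grip in N (left out, the last holds). Time passes only in rows, so rows that repeat a pose let the fingers close. It gives the time, the measured TCP pose, the force, the opening and the grip force at its end, in the units of the state.
- ctrl.get_state(): the state, without advancing time (a new reading comes with each control period).
- ctrl.get_image(name): name is "scene" or "top" or "wrist"; returns a dict with "image" (420x560x3 uint8, red, green, blue), "depth" (420x560 float32, m along the optical axis (not along the pixel's ray), 0 where there is no reading), "fov_y" (degrees; the focal length in pixels is half the picture's height over the tangent of half this angle, whatever the lens; pixels are square), "cx", "cy" (the principal point, pixels), "rvec" (rotation vector, rad) and "tvec" (3), from world to camera coordinates, as OpenCV has them. Camera axes: x right, y down, z forward; pixel columns grow to the right and rows downward; lengths in m; the calibration is good to about 2 mm. A picture is of the moment at which its call begins.
- ctrl.close_job(): hands the job in; it is judged then, once.
The state is a dict: "time": time; "joint_positions": joint angles; "qd": joint speeds; "joint_torque": joint torques, N m; "position": TCP position; "tool_rot": TCP orientation; "ft_force": force on the tool from outside, world axes, zero at the start; "torque": the same for the moment, N m; "grip_width": opening from 0.0 (shut) to 1.0 (fully open); "grip_force": force on a finger pad.
Only numpy, scipy, OpenCV 4.12 (cv2) and the standard library are available. Lean on these libraries where they do the work, as an engineer would, in place of code of your own. Each camera call takes 0.05 s, during which the arm holds its last target. There are 200 camera calls.

## Working session

There is one attempt and no reset: what is moved stays moved. The work goes in short steps, Python scripts to look and compute and a shell command to move; the robot and the scene stay as the last step left them, time stands still between calls to the robot, and variables do not carry over. Pictures are saved under pics/ and viewed, at most 10 in all, crops included, and the job is handed in when it is done.

```bash
mkdir -p pics; cat > h.py <<'E'
import numpy as np, cv2
from bench import ctrl
def grab(n):
    d=ctrl.get_image(n); np.savez(f'pics/{n}.npz',**{k:np.asarray(v) for k,v in d.items()}); return d
def load(n): return dict(np.load(f'pics/{n}.npz'))
def cloud(d):
    h,w=d['depth'].shape; f=h/2/np.tan(np.radians(float(d['fov_y']))/2)
    u,v=np.meshgrid(np.arange(w),np.arange(h)); z=d['depth']
    P=np.stack([(u-d['cx'])*z/f,(v-d['cy'])*z/f,z],-1)
    R=cv2.Rodrigues(np.asarray(d['rvec'],float))[0]
    W=(P-np.asarray(d['tvec']).ravel())@R; W[z==0]=np.nan
    return W
E
python3 - <<'E'
from h import *
ims=[]
for n in('top','scene'):
    d=grab(n); cv2.imwrite(f'pics/{n}1.png',cv2.resize(d['image'][:,:,::-1],(800,600)))
s=ctrl.get_state(); print(s['time'],s['position'],s['tool_rot'],s['ft_force'])
E
```

```text
0.1 [0.28184348 0.58516989 0.22159186] [-6.98923373e-01 -3.06257018e+00  2.61312799e-03] [0.69859796 0.71444297 0.33844857]
```

View pics/top1.png

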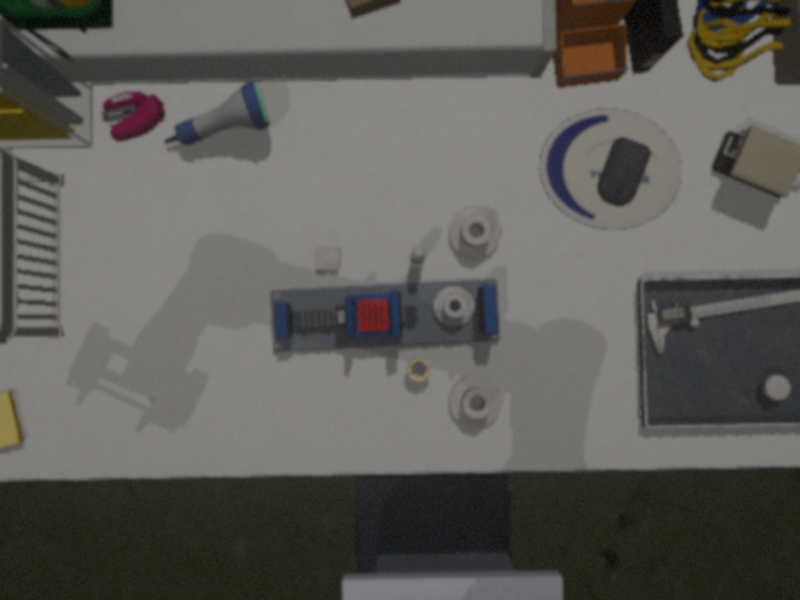

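View pics/scene1.png

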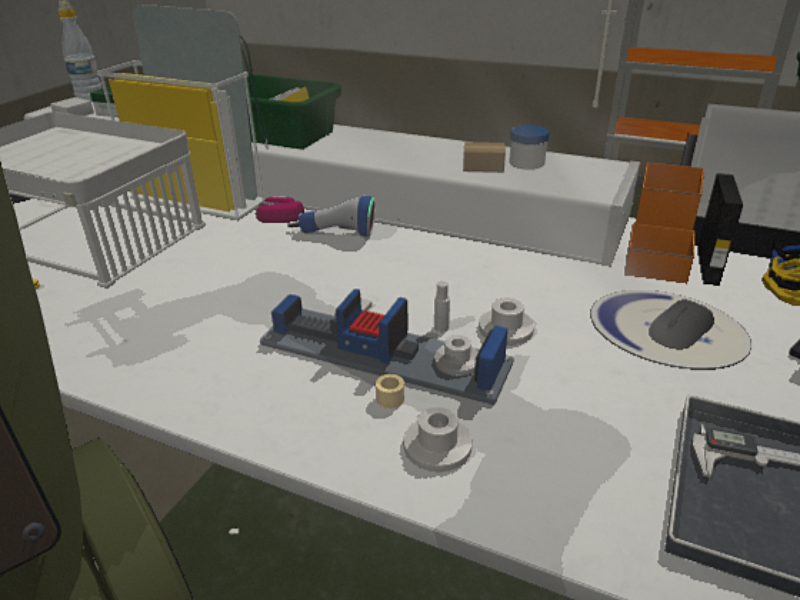

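Top view: the clamp lies at (272–498, 282–352), with its +y end to the left. The red plate is at (373,316), the thumb stop is left of it at about (350,316), and the front plate is at about (396,316). The part is at (454,305), the pin at (417,255), the bushing at (418,370) and the block at (327,259). Next I'll measure these.

```bash
python3 - <<'E'
from h import *
for n in('top','scene'):
    d=load(n);W=cloud(d);hsv=cv2.cvtColor(d['image'],cv2.COLOR_RGB2HSV).astype(int)
    H,S,V=hsv[...,0],hsv[...,1],hsv[...,2]
    box=(W[...,0]>.3)&(W[...,0]<.75)&(W[...,1]>-.2)&(W[...,1]<.45)&(W[...,2]>.0)&(W[...,2]<.12)
    red=((H<8)|(H>172))&(S>130)&box
    p=W[red];print(n,'red',red.sum(),np.median(p,0),p.min(0),p.max(0), cv2.minAreaRect((p[:,:2]*1000).astype(np.float32)))
    blue=(H>100)&(H<125)&(S>110)&box&(W[...,2]>.02)
    k,l,st,c=cv2.connectedComponentsWithStats(blue.astype(np.uint8))
    for i in range(1,k):
        if st[i,4]>25:
            p=W[l==i];hi=p[p[:,2]>np.percentile(p[:,2],97)-.006]
            print('blue',st[i,4],np.median(p,0).round(4),'top',hi.mean(0).round(4),cv2.minAreaRect((hi[:,:2]*1000).astype(np.float32)))
    base=box&(V<125)&(W[...,2]>.004)&(W[...,2]<.016)&(W[...,0]>.38)&(W[...,0]<.6)
    k,l,st,c=cv2.connectedComponentsWithStats(base.astype(np.uint8))
    p=W[base];print('base',cv2.minAreaRect((p[:,:2]*1000).astype(np.float32)))
d=load('top');W=cloud(d)
for nm,(u,v) in dict(red=(373,316),part=(454,305),pin=(417,255),bush=(418,370),block=(327,259),thumb=(350,316),front=(396,316),stop=(281,320),fixed=(489,309)).items():
    print(nm,W[int(v/1.4286),int(u/1.4286)].round(4))
s=ctrl.get_state();R=cv2.Rodrigues(np.array(s['tool_rot']))[0];print(R.round(4))
E
```

```text
top red 441 [0.53002008 0.10440688 0.04741189] [0.50956659 0.08428492 0.04265037] [0.55205621 0.12594431 0.05221422] ((530.8377685546875, 105.22714233398438), (41.89738082885742, 42.192962646484375), 89.21836853027344)
blue 250 [ 0.5345 -0.0573  0.059 ] top [ 0.5351 -0.0573  0.0591] ((535.7003173828125, -56.924957275390625), (65.45561981201172, 15.56282901763916), 2.9330577850341797)
blue 376 [0.5326 0.0833 0.0729] top [0.5315 0.1004 0.0743] ((530.3209228515625, 103.82803344726562), (60.61268615722656, 71.52458190917969), 2.4827022552490234)
blue 148 [0.5272 0.2327 0.045 ] top [0.5269 0.2332 0.0451] ((526.24755859375, 233.56822204589844), (14.439979553222656, 44.094425201416016), 89.14490509033203)
base ((490.6163330078125, 123.8388671875), (636.385009765625, 213.2642822265625), 88.52013397216797)
scene red 235 [0.51912051 0.10914831 0.04909885] [0.50003291 0.07889227 0.04359691] [0.54912887 0.12655256 0.07582198] ((524.7379150390625, 102.66278076171875), (48.164154052734375, 48.35700607299805), 88.70640563964844)
blue 74 [0.5236 0.1359 0.0766] top [0.5247 0.136  0.0763] ((525.639587
[... 517 characters left out ...]
703338623047, 16.620664596557617), 87.61637878417969)
blue 283 [ 0.5245 -0.0574  0.0605] top [ 0.5293 -0.057   0.0606] ((531.3359375, -56.73965835571289), (69.09477996826172, 16.885311126708984), 0.9527685046195984)
base ((476.40264892578125, 88.42699432373047), (196.9576416015625, 328.2686462402344), 0.9472557902336121)
red [0.5297 0.1042 0.0476]
part [ 0.5448 -0.0105  0.0113]
pin [0.6126 0.0432 0.0674]
bush [4.524e-01 4.270e-02 4.000e-04]
block [0.6149 0.1727 0.0087]
thumb [0.5298 0.1363 0.0738]
front [0.5286 0.0722 0.0772]
stop [0.5282 0.2341 0.0466]
fixed [ 0.5363 -0.0558  0.061 ]
[[-9.010e-01  4.338e-01 -6.000e-04]
 [ 4.338e-01  9.010e-01 -1.600e-03]
 [-1.000e-04 -1.700e-03 -1.000e+00]]
```

```bash
python3 -m jog '[[[-432,-323,60,0,0,-27.5,0],[-432,-323,60,0,0,-27.5,0],[-432,-323,60,0,0,-27.5,0],[-432,-323,60,0,0,-27.5,0],[-432,-323,60,0,0,-27.5,0],[-432,-323,60,0,0,-27.5,0],[-432,-323,60,0,0,-27.5,0],[-432,-323,60,0,0,-27.5,0],[-432,-323,60,0,0,-27.5,0],[-432,-323,60,0,0,-27.5,0]]]' 10
cat >> h.py <<'E'
def delta(t):
    s=ctrl.get_state();R=cv2.Rodrigues(np.array(s['tool_rot']))[0]
    print(s['time'],'pos',s['position'].round(4),'yaw',np.degrees(np.arctan2(R[1,1],R[0,1])).round(2),'zax',R[:,2].round(4),'w',s['grip_width'],'F',s['ft_force'].round(1),'shift',((np.array(t)-s['position'])@R*1000).round(1))
E
python3 -c "from h import *; delta([.531,.107,.12])"
```

```text
time: 1.1
position: [0.511, 0.1446, 0.1672]
tool_rot: [0.049, -3.141, -0.0]
ft_force: [0.7, 0.8, 0.9]
grip_width: 0.173
grip_force: 0.0
1.1 pos [0.511  0.1446 0.1672] yaw 91.79 zax [-0.e+00  2.e-04 -1.e+00] w 0.17251816104020115 F [0.7 0.8 0.9] shift [-18.8 -38.2  47.2]
```

```bash
python3 -m jog '[[[0,0,0,0,0,0,0],[0,0,0,0,0,0,0],[0,0,0,0,0,0,0]]]' >/dev/null
python3 -c "
from h import *; delta([.531,.107,.10])
for n in ('wrist','top'):
    d=grab(n)
    W=cloud(d);hsv=cv2.cvtColor(d['image'],cv2.COLOR_RGB2HSV).astype(int);H,S=hsv[...,0],hsv[...,1]
    cv2.imwrite('pics/%s2.png'%n,d['image'][:,:,::-1])
    m=((H<8)|(H>172))&(S>130)&(W[...,2]>.03)&(W[...,2]<.06)&(abs(W[...,1]-.1)<.06)
    p=W[m];print(n,m.sum())
    if m.sum()>20: print(np.median(p,0),np.percentile(p,[3,97],axis=0),cv2.minAreaRect((p[:,:2]*1000).astype(np.float32)))
"
```

```text
1.4 pos [0.5099 0.1481 0.1673] yaw 91.89 zax [-7.e-04  7.e-04 -1.e+00] w 0.017381111735541403 F [-0.5  0.  -0.4] shift [-19.7 -41.8  67.3]
wrist 2512
[0.52890463 0.10582666 0.04907865] [[0.50885708 0.08607613 0.04740883]
 [0.54977112 0.12540525 0.05048523]] ((529.6856689453125, 105.39037322998047), (43.41557312011719, 41.796730041503906), 2.3162808418273926)
top 0
```

View pics/wrist2.png

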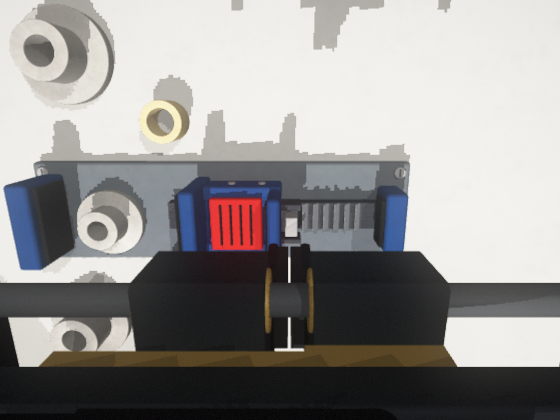

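The wrist view shows the closed fingers at (288,300) and the red plate at (236,222). The slot runs from x≈203 to x≈268 and is free. I'll move above it.

```bash
python3 -m jog '[[[-19,-39,0,0,0,0,0],[-19,-39,40,0,0,0,0],[-19,-39,67,0,0,0,0],[-19,-39,67,0,0,0,0],[-19,-39,67,0,0,0,0],[-19,-39,67,0,0,0,0]]]' 10 >/dev/null
python3 -c "from h import *; delta([.530,.109,.056])"
```

```text
2.1 pos [0.532  0.1094 0.1024] yaw 91.88 zax [ 0.003   0.0011 -1.    ] w 0.004718880665171687 F [ 0.5 -0.2 -0.2] shift [ 2.2 -0.4 46.4]
```

```bash
python3 -m jog '[[[2,0,20,0,0,0,0],[2,0,40,0,0,0,0],[2,0,44,0,0,0,0],[2,0,44,0,0,0,0],[2,0,44,0,0,0,0]]]' 10 >/dev/null
python3 -c "from h import *; delta([.530,.109,.043])"
```

```text
2.6 pos [0.53   0.1086 0.0581] yaw 91.8 zax [ 2.5e-03  8.0e-04 -1.0e+00] w 0.0062677805780495055 F [ 1.5 -0.6  0.5] shift [ 0.   0.4 15.1]
```

Now the press.

```bash
python3 -m jog '[[[0,0,5,0,0,0,0],[0,0,8,0,0,0,0],[0,0,11,0,0,0,0],[0,0,14,0,0,0,0],[0,0,15,0,0,0,0],[0,0,15,0,0,0,0],[0,0,15,0,0,0,0]]]' 10 >/dev/null
python3 -c "from h import *; delta([.530,.109,.043])"
```

```text
3.3 pos [0.5293 0.1083 0.0433] yaw 91.78 zax [ 6.e-04  8.e-04 -1.e+00] w 0.007081212550388394 F [-4.7 -0.5 12.7] shift [-0.7  0.6  0.3]
```

```bash
python3 -m jog '[[[0,3,0.5,0,0,0,0],[0,6,0.5,0,0,0,0],[0,10,0.5,0,0,0,0],[0,14,0.5,0,0,0,0],[0,18,0.5,0,0,0,0],[0,23,0.5,0,0,0,0],[0,28,0.5,0,0,0,0],[0,33,0.5,0,0,0,0],[0,37,0.5,0,0,0,0],[0,40,0.5,0,0,0,0]]]' 10 >/dev/null
python3 -c "
from h import *; delta([.527,.183,.043])
d=grab('wrist');cv2.imwrite('pics/w3.png',d['image'][:,:,::-1])"
```

```text
4.3 pos [0.5281 0.1487 0.0433] yaw 91.8 zax [ 6.e-04  1.e-03 -1.e+00] w 0.010984774309463203 F [-5.1 -0.6 15.4] shift [-0.  34.3  0.3]
```

View pics/w3.png

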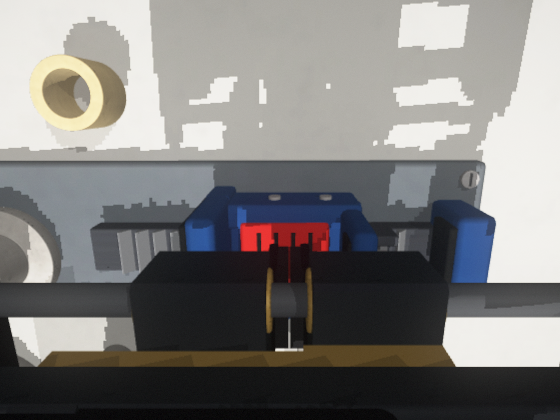

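The jaw is sliding with the fingers: the plate is at (285,240), the end stop at (445,240), and the part has stayed put. I'll keep pushing.

```bash
python3 -m jog '[[[0,3,0,0,0,0,0],[0,7,0,0,0,0,0],[0,11,0,0,0,0,0],[0,15,0,0,0,0,0],[0,18,0,0,0,0,0],[0,21,0,0,0,0,0],[0,23,0,0,0,0,0],[0,25,0,0,0,0,0],[0,25,0,0,0,0,0]]]' 10 >/dev/null
python3 -c "from h import *; delta([.527,.183,.043])"
python3 -m jog '[[[0,1.5,0,0,0,0,0],[0,3,0,0,0,0,0],[0,4.5,0,0,0,0,0],[0,6,0,0,0,0,0],[0,6,0,0,0,0,0]]]' 10 >/dev/null
python3 -c "
from h import *; delta([.527,.183,.043])
d=grab('wrist');cv2.imwrite('pics/w4.png',d['image'][:,:,::-1])"
```

```text
5.25 pos [0.5273 0.1721 0.0433] yaw 91.76 zax [ 2.e-04 -9.e-04 -1.e+00] w 0.006154462259653665 F [-4.8 -5.  16.2] shift [-0.  10.9  0.3]
5.75 pos [0.5273 0.1723 0.0432] yaw 91.59 zax [-0.0013 -0.0077 -1.    ] w 0.006892183778895253 F [ -7.  -14.   21.3] shift [-0.  10.7  0.1]
```

View pics/w4.png

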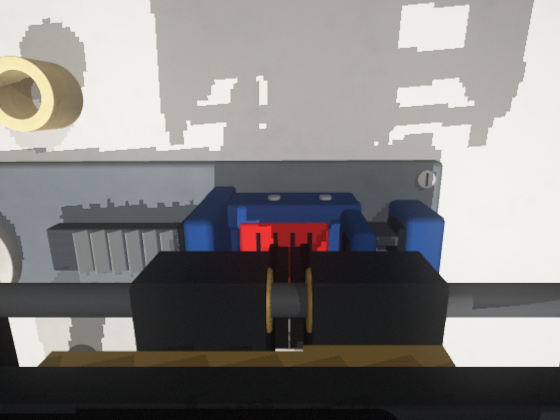

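```bash
python3 - <<'E'
from h import *
d=grab('wrist');W=cloud(d);hsv=cv2.cvtColor(d['image'],cv2.COLOR_RGB2HSV).astype(int);H,S=hsv[...,0],hsv[...,1]
bl=(H>100)&(H<125)&(S>90)
c=np.array([-.032,.9995])
y=W[...,:2]@c; 
for nm,lo,hi,ya,yb in(('stop top',.041,.055,.21,.26),('thumb top',.068,.085,.17,.22),('front top',.066,.085,.11,.165)):
    m=bl&(W[...,2]>lo)&(W[...,2]<hi)&(y>ya)&(y<yb)
    print(nm,m.sum(),np.percentile(y[m],[1,10,50,90,99]).round(4))
m=((H<8)|(H>172))&(S>130)&(W[...,2]>.03)&(W[...,2]<.06)&(y>.1)&(y<.22)
print('red',np.percentile(y[m],[1,50,99]).round(4),np.percentile(W[...,2][m],[5,50,95]).round(4))
for v in(228,236,244): print(v,[(u,*(W[v,u]*1000).round(0)[1:]) for u in range(352,440,4)])
E
```

```text
stop top 1446 [0.2101 0.2115 0.2182 0.2235 0.225 ]
thumb top 641 [0.1781 0.1788 0.1824 0.1863 0.1875]
front top 1248 [0.115  0.1165 0.1214 0.1259 0.1263]
red [0.132  0.152  0.1725] [0.0429 0.044  0.0468]
228 [(352, np.float64(196.0), np.float64(68.0)), (356, np.float64(197.0), np.float64(71.0)), (360, np.float64(198.0), np.float64(72.0)), (364, np.float64(200.0), np.float64(70.0)), (368, np.float64(202.0), np.float64(69.0)), (372, np.float64(211.0), np.float64(37.0)), (376, np.float64(213.0), np.float64(37.0)), (380, np.float64(215.0), np.float64(37.0)), (384, np.float64(217.0), np.float64(37.0)), (388, np.float64(219.0), np.float64(37.0)), (392, np.float64(220.0), np.float64(39.0)), (396, np.float64(220.0), np.float64(45.0)), (400, np.float64(221.0), np.float64(47.0)), (404, np.float64(224.0), np.float64(45.0)), (408, np.float64(225.0), np.float64(47.0)), (412, np.float64(227.0), np.float64(47.0)), (416, np.float64(228.0), np.float64(48.0)), (420, np.float64(230.0), np.float64(47.0)), (424, np.float64(233.0), np.float64(47.0)), (428, np.float64(235.0), np.float64(45.0)), (432, np.fl
[... 1322 characters left out ...]
6, np.float64(211.0), np.float64(49.0)), (380, np.float64(213.0), np.float64(49.0)), (384, np.float64(214.0), np.float64(49.0)), (388, np.float64(216.0), np.float64(49.0)), (392, np.float64(218.0), np.float64(50.0)), (396, np.float64(220.0), np.float64(48.0)), (400, np.float64(222.0), np.float64(47.0)), (404, np.float64(224.0), np.float64(46.0)), (408, np.float64(226.0), np.float64(46.0)), (412, np.float64(228.0), np.float64(47.0)), (416, np.float64(230.0), np.float64(47.0)), (420, np.float64(232.0), np.float64(47.0)), (424, np.float64(233.0), np.float64(47.0)), (428, np.float64(235.0), np.float64(48.0)), (432, np.float64(237.0), np.float64(46.0)), (436, np.float64(239.0), np.float64(47.0))]
```

The jaw's housing meets the rubber stop at y≈0.220, with 17 mm from thumb stop to rubber as expected, so the jaw is fully back. I'll lift straight up while still pushing, so the jaw isn't dragged back.

```bash
python3 -m jog '[[[0,-1,-3,0,0,0,0],[0,-2,-6,0,0,0,0],[0,-3,-10,0,0,0,0],[0,-4,-15,0,0,0,0],[0,-6,-19,0,0,0,0],[0,-10,-25,0,0,0,0],[0,-12,-40,0,0,0,0],[0,-12,-80,0,0,0,0],[0,-12,-120,0,0,0,0],[0,-12,-140,0,0,0,0]]]' 10
python3 -m jog '[[[80,0,0,0,0,0,0],[120,60,0,0,0,0,0],[120,120,0,0,0,0,0],[120,160,0,0,0,0,0],[120,160,0,0,0,0,0],[120,160,0,0,0,0,0],[120,160,0,0,0,0,0],[120,160,0,0,0,0,0]]]' 10
python3 - <<'E'
from h import *
d=grab('top');cv2.imwrite('pics/top5.png',cv2.resize(d['image'][:,:,::-1],(800,600)))
W=cloud(d);hsv=cv2.cvtColor(d['image'],cv2.COLOR_RGB2HSV).astype(int);H,S=hsv[...,0],hsv[...,1]
m=((H<8)|(H>172))&(S>130)&(W[...,2]>.03)&(W[...,2]<.07)&(abs(W[...,1]-.16)<.07)&(abs(W[...,0]-.53)<.05)
print('red',m.sum(),np.median(W[m],0).round(4),np.percentile(W[m],[3,97],axis=0).round(4))
for nm,(u,v) in dict(part=(454,305),pin=(417,255),block=(327,259)).items():
    print(nm,W[int(v/1.4286),int(u/1.4286)].round(4))
E
```

```text
time: 6.85
position: [0.5287, 0.1676, 0.1859]
tool_rot: [-0.049, 3.136, 0.004]
ft_force: [0.5, -0.2, 0.5]
grip_width: 0.004
grip_force: 0.0
time: 7.65
position: [0.4028, 0.3219, 0.1814]
tool_rot: [-0.046, 3.141, -0.001]
ft_force: [0.5, 0.1, -0.8]
grip_width: 0.004
grip_force: 0.0
red 442 [0.5287 0.1682 0.0515] [[0.5089 0.1496 0.0478]
 [0.5487 0.1875 0.0547]]
part [ 0.5448 -0.0106  0.0107]
pin [0.612  0.0433 0.0732]
block [0.6148 0.1727 0.0091]
```

View pics/top5.png

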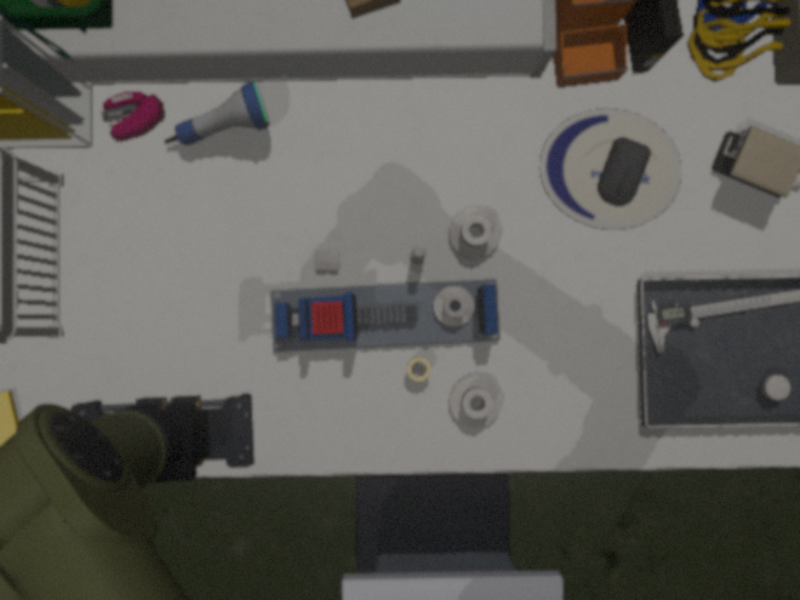

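The jaw at (327,318) stands against the end stop, and the plate is fully up at 52 mm. The part, pin, block and bushing are where they were, and the arm is clear.

```bash
python3 -c "from bench import ctrl; print(ctrl.close_job())"
```

```text
the job is handed in; nothing more can be done
None
```

The clamp is fully open: the jaw stands against the end stop, the release plate has sprung back up, nothing else was moved, and the job was handed in about 8 s into the 38 s limit.

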